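Clamp the dosing pump's stroke dial and start the pump

ROBOT

A 7-joint arm with a two-finger parallel gripper is mounted at the origin on the work surface. World frame = base frame: x ahead of the robot, y to its left, z up, the work surface at z = 0. Lengths are in m, angles in rad, forces in N, time in s.
With the tool pointing down it reaches from about 0.425 to 0.975 m from the base axis. Payload 16.7 kg.
Tool frame: the origin (TCP) lies midway between the tips of the shut fingers; the grasp point (between the pads) lies 19 mm behind it; z points along the fingers, y is the direction in which the jaws open and shut (so a half turn about z gives the same grasp; the last joint's range is limited). The gripper opens to 85 mm and grips with 20 to 120 N. Pads are 22 mm wide; open, the fingers measure 114 mm over their backs; the gripper's body (76 mm by 85 mm) begins 54 mm behind the grasp point. The pads swing forward as they close: fully open they stand 13 mm farther back than shut.
Start: joints at [1.083, 0.426, 0.074, 1.606, -0.034, 1.111, -0.067], TCP at [0.224, -0.637, 0.231] pointing down, gripper open.
Joint ranges: [-2.85, 2.85], [-0.5, 2.14], [-1.23, 1.37], [0.21, 2.46], [-1.02, 4.16], [0.16, 2.05], [-2.73, 2.73]. Speed limits (rad/s): [1.89, 1.89, 2.39, 2.39, 3.01, 3.01, 3.01].

INTERFACE

Orientations are given as a rotation vector (axis times angle).
In Python, from bench import ctrl, optics gives the robot as it stands. The module is installed in compiled form; this text tells all that it offers.
- The arm moves only by the tool jog_arm, never from a script. Its argument "commands" is one flat list of numbers, 7 for each row, row after row: the gripper's target within -1 to 1 (shut at 1, half-way at 0, fully open at -1), then the shift along the tool's x, y, z in m, then the turn, a rotation vector about the tool's x, y, z in rad. In form: [fingers, dx, dy, dz, wx, wy, wz, fingers, dx, dy, dz, wx, wy, wz, ...]. A call has 1 to 20 rows; each row is the pose to reach, as a shift and turn from the pose commanded when the call began, along the tool's axes at that moment; what a row does not reach only later rows make up. A row lasts 1/10 s, in which the tool goes at most 50 mm and 8.59 degrees, less where a joint would pass 70% of its speed; a pose out of reach is approached as far as the arm can. A call with a gripper value outside its range is refused whole. The fingers move at their own pace and stop on an object; the grip force is fixed at half the most. Time passes only in rows, so rows that repeat a pose let the fingers close. It gives the time, the measured TCP pose, the force and the opening at its end, in the units of the state.
- ctrl.read_state(): the state, without advancing time (a new reading comes with each control period).
- optics.get_image(name): name is "scene" or "side" or "wrist"; returns a dict with "image" (400x640x3 uint8, red, green, blue), "depth" (400x640 float32, m along the optical axis (not along the pixel's ray), 0 where there is no reading), "fovy" (degrees; the focal length in pixels is half the picture's height over the tangent of half this angle, whatever the lens; pixels are square), "cx", "cy" (the principal point, pixels), "view" (4x4, takes a point from world to camera coordinates). Camera axes: x right, y down, z forward; pixel columns grow to the right and rows downward; lengths in m; the calibration is good to about 2 mm. A picture is of the moment at which its call begins.
- ctrl.job_done(): hands the job in, once; it reports no verdict.
The state is a dict: "time_s": time; "joints": joint angles; "qvel": joint speeds; "joint_efforts": joint torques, N m; "position": TCP position; "ee_rot": TCP orientation; "ft_force": force on the tool from outside, world axes, zero at the start; "wrist_torque": the same for the moment, N m; "width": finger opening in m.
Only numpy, scipy, OpenCV 4.12 (cv2) and the standard library are available. Lean on these libraries where they do the work, as an engineer would, in place of code of your own. Each camera call takes 0.05 s, during which the arm holds its last target. There are 200 camera calls.

TASK

The dosing pump's stroke dial (the big black ring) is already set. Screw the small orange clamp knob in its middle clockwise until it is fully home, without leaning on the dial or shifting it from its setting, then press the green start button all the way in and let go. Leave the things around the pump where they stand.

Things in the scene. Friction and masses are not known exactly. Their poses are not given: they have to be found in the camera images.
- pump: Blue dosing pump fixed to the table, 166 mm high. Origin on the table top below the axis of dial and clamp knob, z up. Gearbox 112 x 120 mm round the origin, flat top 112 mm up; white pump head and pipe towards its -y (to y = -0.16, 154 mm high); grey motor with the start button's box towards +y (to y = 0.25).
- lock_grip (a point): Clamp knob: orange, round, fluted, 24 mm across, 17 mm tall, in the middle of the dial. Point on its axis half-way up: 8.5 mm below its flat top, 9.5 mm above the dial's face, 157.5 mm above the table. Grip at any yaw. Clockwise from above tightens: 0.4 to 1.4 rad to a dead stop, not to be told from its angle; it stays where it is let go. Runs at 0.06 N m; home, over 0.22 N m turns the dial too.
- cone_top (a point): Top of the brass clamp cone, hidden inside the gearbox on the dial's axis, never touched: the knob's screw (1.5 mm a turn) draws it up 0.24 mm per rad, to 110 mm above the table once the knob is home; it starts 0.1 to 0.33 mm lower. The reading is far too coarse to follow this: feel the stop at the knob.
- dial_mark (a point): Stroke dial: black knurled ring, 66 mm across, 28 mm tall, coaxial with the clamp knob, flat top face 148 mm above the table. Point: long white middle mark on that face, 31 mm from the axis. The dial turns about the upright axis, stands anywhere within 1.8 rad, is held by friction (0.22 N m) and is dragged if fingers lean on it or the seated knob is turned further.
- start_top (a point): Green start button, 28 mm in diameter, in a round collar on the grey box on the motor, 135 mm from the dial axis. This point is the centre of its top face, 166 mm above the table; the collar's rim is 10 mm below it. Pressed straight down.
- start (a joint): Travel of the start button in m: 0 released, 0.006 fully in. It springs back; about 2 N moves it, about 6 N holds it fully in.
- bottle_mid (a point): White bottle with a blue cap, 60 mm in diameter, 150 mm tall, loose, upright, on the table behind the pump. The point is on its axis, half-way up.
- cheese_center (a point): White cheese, a disc 84 mm in diameter and 34 mm tall, loose, on the table behind the pump. The point is its centre.
- beaker_mid (a point): Steel beaker, 76 mm in diameter, 90 mm tall, loose, upright behind the pump. The point is on its axis, half-way up.
- wrench_grip (a point): Steel open-ended wrench, 180 mm long, lying on the table on the robot's side of the pump. The point is on its shank, 4 mm above the table.

How it is judged:
On the way, in this order (a step that is already met when the one before it is completed fails the run):
1. the clamp knob is screwed home (the cone within 0.03 mm of its seat, an eighth of a radian of turn) (z of cone_top in the frame of pump above 0.10997 m), for 0.2 s.
2. then the start button is pressed in (at least 5 of its 6 mm) (value of joint start above 0.005 m), for 0.05 s.
At the end, for the whole second after the job is handed in: The clamp knob is home (cone within 0.03 mm of its seat, an eighth of a radian of turn), the dial's mark within 1.5 mm (2.8 degrees, a hundredth of its scale) of where it started, the start button pressed and released, and bottle, cheese, beaker and wrench within 20 mm of where they stood (z of cone_top in the frame of pump above 0.10997 m and distance of dial_mark from where it was at the start of the episode below 0.0015 m and value of joint start below 0.002 m and distance of each of bottle_mid, cheese_center, beaker_mid, wrench_grip from where it was at the start of the episode below 0.02 m); the robot touches nothing.
It fails at once if the dial is dragged: its mark moves more than 1.5 mm (distance of dial_mark from where it was at the start of the episode above 0.0015 m).
It fails at once if the pump is started before the dial is clamped (value of joint start above 0.003 m and z of cone_top in the frame of pump below 0.10997 m).
It fails at once if a finger leans on the dial with more than 10 N (contact force between the fingers and dial_c0 above 10 N).
It fails at once if a bystander is pushed more than 20 mm (distance of any of bottle_mid, cheese_center, beaker_mid, wrench_grip from where it was at the start of the episode above 0.02 m).
It also fails if it takes over 69 s, if anything falls off the work surface, if the arm or the gripper's body presses on something with over 40 N, if the wrist force passes 120 N, or if a joint passes its speed limit or range.

## Working session

There is one attempt and no reset: what is moved stays moved. The work goes in short steps, Python scripts to look and compute and a tool call to move; the robot and the scene stay as the last step left them, time stands still between calls to the robot, and variables do not carry over. Pictures are saved under pics/ and viewed, about 8 in all and at most 12, crops included, and the job is handed in when it is done.

Besides the shell and the picture viewer there is one more tool, called after "Emit:" as name(argument=value, ...) on one line, values as JSON. jog_arm: Moves the arm, as the interface text tells. Its arguments: {"type":"object","properties":{"commands":{"type":"array","items":{"type":"number"}}},"required":["commands"]}

```bash
mkdir -p pics; cat > h.py <<'E'
import numpy as np, cv2
from bench import ctrl, optics
from scipy.spatial.transform import Rotation as R
def get(n):
    d=optics.get_image(n); d['f']=200/np.tan(np.radians(d['fovy'])/2); return d
def save(d,fn): cv2.imwrite(fn,cv2.cvtColor(d['image'],cv2.COLOR_RGB2BGR))
def ray(d,u,v):
    V=d['view']; r=V[:3,:3].T@np.array([(u-d['cx'])/d['f'],(v-d['cy'])/d['f'],1]); c=-V[:3,:3].T@V[:3,3]; return c,r
def onz(d,u,v,z):
    c,r=ray(d,u,v); return c+r*(z-c[2])/r[2]
def pt(d,u,v):
    c,r=ray(d,u,v); return c+r*d['depth'][int(v),int(u)]
def blobs(d,lo,hi,mina=15):
    hsv=cv2.cvtColor(d['image'],cv2.COLOR_RGB2HSV); m=cv2.inRange(hsv,lo,hi)
    n,l,s,c=cv2.connectedComponentsWithStats(m); return sorted([(int(s[i][4]),c[i].round(1).tolist(),s[i][:4].tolist(),l==i) for i in range(1,n) if s[i][4]>=mina],key=lambda t:-t[0])
E
python3 - <<'E'
from h import *
s=ctrl.read_state(); print({k:np.round(v,4).tolist() for k,v in s.items()})
ims=[]
for n in("scene","side","wrist"):
    d=get(n); print(n,d['fovy'],d['cx'],d['cy'],(-d['view'][:3,:3].T@d['view'][:3,3]).round(3))
    ims.append(d['image'])
    for nm,lo,hi,z in(("or",(5,150,120),(20,255,255),.166),("gr",(45,100,60),(85,255,255),.166)):
        for b in blobs(d,lo,hi)[:3]: print(nm,b[:3],onz(d,*b[1],z).round(4),pt(d,*b[1]).round(4))
cv2.imwrite('pics/a.png',cv2.cvtColor(np.vstack([np.hstack([cv2.resize(ims[0],(400,250)),cv2.resize(ims[2],(400,250))]),cv2.resize(ims[1],(800,500))[:350]]),cv2.COLOR_RGB2BGR))
E
```

```text
{'time_s': 0.0, 'joints': [1.0835, 0.4268, 0.0739, 1.6066, -0.0341, 1.1108, -0.0671], 'qvel': [0.0007, 0.0003, -0.0006, 0.0018, 0.0016, -0.0007, 0.0007], 'joint_efforts': [0.0011, -94.9837, 3.7616, -46.3519, 0.0195, 0.01, -0.0001], 'position': [0.2235, -0.6365, 0.2306], 'ee_rot': [-3.0957, -0.5279, 0.0005], 'ft_force': [0.9155, -0.5399, 1.0311], 'wrist_torque': [-0.0257, 0.0472, -0.0016], 'width': 0.0856}
scene 49.88341711534557 318.1348471537004 198.80987133343046 [1.126 0.061 0.779]
or (58, [321.7, 193.2], [316, 189, 12, 9]) [0.5664 0.0098 0.166 ] [0.5656 0.0098 0.1652]
gr (125, [389.8, 211.1], [383, 206, 14, 11]) [0.5965 0.1409 0.166 ] [0.5959 0.141  0.1653]
side 53.82938685763781 315.52873433179883 197.66837002281983 [0.37  0.568 0.435]
or (52, [312.3, 171.9], [306, 169, 14, 7]) [0.5621 0.0171 0.166 ] [0.5629 0.015  0.165 ]
or (18, [233.1, 219.1], [230, 218, 7, 3]) [0.612 0.188 0.166] [0.6265 0.1653 0.1499]
gr (228, [261.3, 207.3], [252, 200, 19, 15]) [0.5906 0.1484 0.166 ] [0.5899 0.1496 0.1668]
wrist 59.699012255813194 318.717835779378 195.49103996560507 [ 0.289 -0.614  0.373]
```

View pics/a.png

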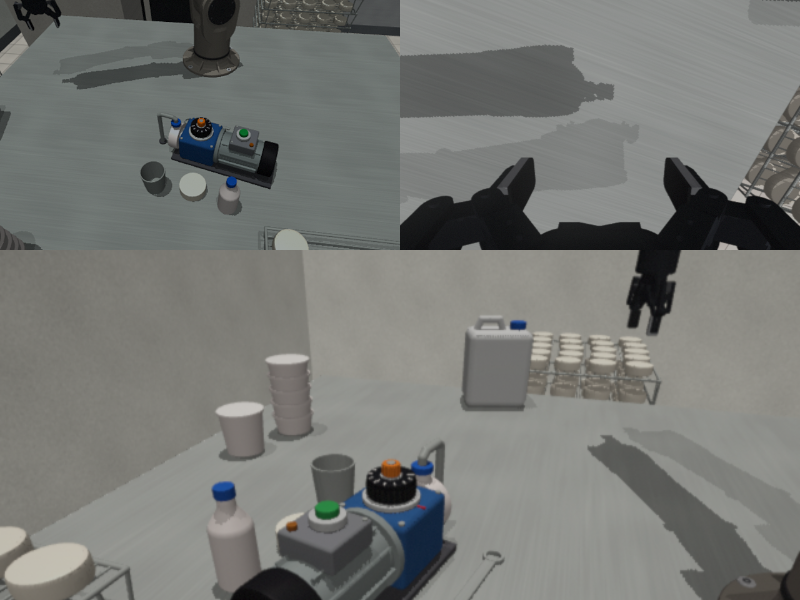

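The view shows the pump near the middle. The orange knob is at scene px (322,193) and the green button at scene px (390,211). The bystanders are behind the pump and the wrench is on the robot's side. I'll move above the knob with the camera towards the button.

Emit:
jog_arm(commands=[0,0,0,-0.05,0,0,0,0,0.521,-0.474,-0.05,0,0,-1.0,0,0.521,-0.474,-0.05,0,0,-1.0,0,0.521,-0.474,-0.05,0,0,-1.0,0,0.521,-0.474,-0.05,0,0,-1.0,0,0.521,-0.474,-0.05,0,0,-1.0,0,0.521,-0.474,-0.05,0,0,-1.0,0,0.521,-0.474,-0.05,0,0,-1.0,0,0.521,-0.474,-0.05,0,0,-1.0,0,0.521,-0.474,-0.05,0,0,-1.0,0,0.521,-0.474,-0.05,0,0,-1.0,0,0.521,-0.474,-0.05,0,0,-1.0,0,0.521,-0.474,-0.05,0,0,-1.0,0,0.521,-0.474,-0.05,0,0,-1.0,0,0.521,-0.474,-0.05,0,0,-1.0,0,0.521,-0.474,-0.05,0,0,-1.0,0,0.521,-0.474,-0.05,0,0,-1.0,0,0.521,-0.474,-0.05,0,0,-1.0,0,0.521,-0.474,-0.05,0,0,-1.0,0,0.521,-0.474,-0.05,0,0,-1.0])

```text
time_s: 2.15
position: [0.5579, -0.0183, 0.2814]
ee_rot: [2.466, 1.945, -0.0]
ft_force: [0.8, -0.4, 0.2]
width: 0.0427
```

```bash
cat > look.py <<'E'
from h import *
import sys
d=get("wrist"); save(d,sys.argv[1]); s=ctrl.read_state()
Rm=R.from_rotvec(s['ee_rot']).as_matrix(); p=np.array(s['position'])
print('q',np.round(s['joints'],3),'p',p.round(4),'torque',np.round(s['wrist_torque'],3),'tool x',Rm[:,0].round(3))
for nm,lo,hi,z in(("or",(5,150,120),(20,255,255),.166),("gr",(45,100,60),(85,255,255),.166)):
    for b in blobs(d,lo,hi,40)[:3]:
        m=b[3]; ys,xs=np.nonzero(m); zz=np.array([pt(d,x,y) for x,y in zip(xs,ys)])
        top=zz[:,2]>zz[:,2].max()-.004 if len(zz) else None
        u,v=xs[top],ys[top]; (cu,cv),r=cv2.minEnclosingCircle(np.c_[u,v].astype(np.float32))
        w=onz(d,cu,cv,z); print(nm,b[:3],'zmax',zz[:,2].max().round(4),'circ',round(cu,1),round(cv,1),round(r,1),'world',w.round(4),'tool delta',(Rm.T@(w-p)).round(4), 'diam',round(2*r*np.linalg.norm(d['depth'][int(cv),int(cu)])/d['f'],4))
E
python3 look.py pics/b.png
```

```text
q [ 0.355  0.231 -0.513  1.785  0.124  1.157 -0.431] p [ 0.5579 -0.018   0.2815] torque [-0.007  0.063 -0.003] tool x [ 0.233  0.973 -0.   ]
or (561, [320.4, 152.0], [304, 136, 33, 34]) zmax 0.4238 circ 329.0 147.0 10.0 world [0.5721 0.0125 0.166 ] tool delta [0.0331 0.0067 0.1155] diam 0.0148
```

View pics/b.png

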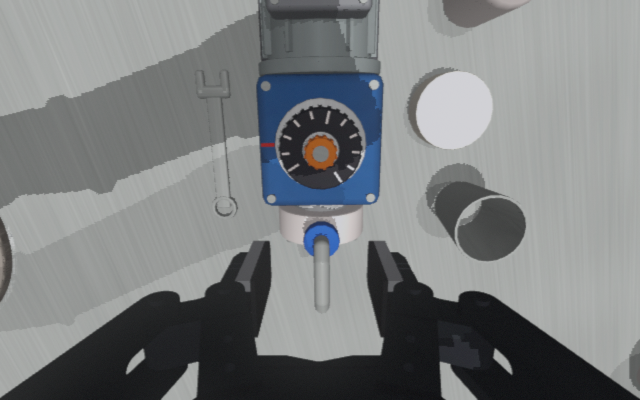

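The picture shows the dial with the orange knob centred at about px (320,152). The wrench is on the left and the cheese and beaker are on the right. The fingertips straddle px u≈319. I'll fix the centre estimate (bounding circle, valid depth) and descend closer.

```bash
cat > look2.py <<'E'
from h import *
import sys
d=get("wrist"); save(d,sys.argv[1]); s=ctrl.read_state()
Rm=R.from_rotvec(s['ee_rot']).as_matrix(); p=np.array(s['position'])
print('p',p.round(4),'torque',np.round(s['wrist_torque'],3))
for nm,lo,hi in(("or",(5,130,100),(22,255,255)),("gr",(45,100,60),(85,255,255))):
    for b in blobs(d,lo,hi,100)[:2]:
        ys,xs=np.nonzero(b[3]); (cu,cv),r=cv2.minEnclosingCircle(np.c_[xs,ys].astype(np.float32))
        z=np.array([pt(d,x,y)[2] for x,y in zip(xs,ys) if d['depth'][y,x]>0])
        w=onz(d,cu,cv,.166); print(nm,b[0],'circ',round(cu,1),round(cv,1),round(r,1),'z95',np.percentile(z,95).round(4),'world',w.round(4),'delta',(Rm.T@(w-p)).round(4),'diam',round(2*r*(d['view'][:3]@np.r_[w,1])[2]/d['f'],4))
d2=get("scene")
for nm,lo,hi in(("or",(5,130,100),(22,255,255)),("gr",(45,100,60),(85,255,255))):
    for b in blobs(d2,lo,hi)[:1]: print('scene',nm,b[:3],onz(d2,*b[1],.163).round(4))
E
python3 look2.py pics/c.png
```

```text
p [ 0.558  -0.0179  0.2815] torque [-0.014 -0.006 -0.03 ]
or 619 circ 320.2 152.6 17.2 z95 0.1668 world [0.5649 0.0103 0.166 ] delta [2.900e-02 1.000e-04 1.155e-01] diam 0.0256
scene or (24, [322.3, 194.0], [317, 190, 10, 8]) [0.5656 0.011  0.163 ]
scene gr (128, [389.8, 211.2], [383, 206, 14, 12]) [0.5942 0.1413 0.163 ]
```

Emit:
jog_arm(commands=[0,0.029,0,0,0,0,0,0,0.029,0,0.04,0,0,0,0,0.029,0,0.085,0,0,0,0,0.029,0,0.085,0,0,0,0,0.029,0,0.085,0,0,0])

```text
time_s: 2.8
position: [0.5649, 0.0112, 0.1971]
ee_rot: [-2.464, -1.947, 0.001]
ft_force: [0.3, -0.2, 0.9]
width: 0.0428
```

```bash
python3 look2.py pics/d.png
```

```text
p [0.5657 0.0112 0.1982] torque [ 0.02  -0.008 -0.052]
or 1397 circ 321.5 229.8 25.4 z95 0.1665 world [0.5657 0.0122 0.166 ] delta [ 0.0009 -0.0002  0.0322] diam 0.027
scene or (19, [402.2, 230.5], [400, 229, 6, 4]) [0.6374 0.1636 0.163 ]
scene gr (120, [390.0, 211.3], [384, 206, 13, 12]) [0.5944 0.1416 0.163 ]
```

View pics/d.png

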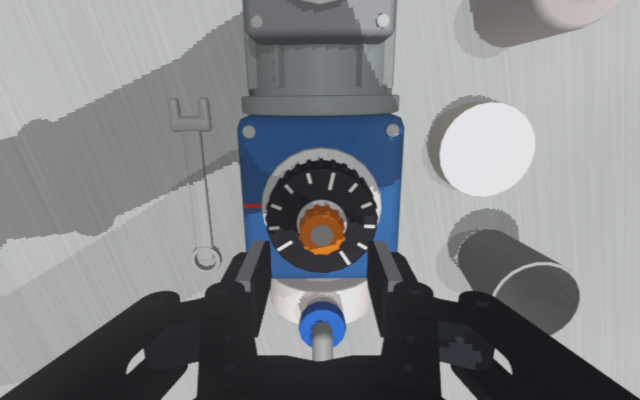

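The view shows the knob between the fingers. The grey cap centre is near px (320,236), lower than the orange blob's centre (230) because the side wall is visible. I'll use depth to isolate the top face.

```bash
cat > top.py <<'E'
from h import *
P=[];W=[]
for i in range(4):
    d=get("wrist"); s=ctrl.read_state(); P.append(s['position'])
    D=d['depth']; v,u=np.mgrid[0:400,0:640]; V=d['view']
    c=-V[:3,:3].T@V[:3,3]; r=np.stack([(u-d['cx'])/d['f'],(v-d['cy'])/d['f'],np.ones_like(D)],-1)@V[:3,:3]
    w=c+r*D[...,None]
    Z=w[...,2]; near=np.hypot(w[...,0]-.565,w[...,1]-.010)<.025
    m=((D>0)&near&(Z>.1635)&(Z<.169)).astype(np.uint8)
    n,l,st,ce=cv2.connectedComponentsWithStats(m); i=1+np.argmax(st[1:,4])
    q=w[l==i]; W.append(np.r_[q.mean(0),np.ptp(q,0),ce[i]])
    md=(D>0)&near&(Z>.140)&(Z<.152)
p=np.mean(P,0); Rm=R.from_rotvec(s['ee_rot']).as_matrix(); W=np.array(W)
print('p',p.round(4),np.std(P,0).round(4)); print(W.round(4)); print('delta',Rm.T@(W[:,:3].mean(0)-p), 'dial z',np.median(Z[md]), 'tool',Rm.round(3).tolist())
E
python3 top.py
```

```text
p [0.5658 0.0112 0.1983] [0.0002 0.     0.0003]
[[5.649000e-01 1.020000e-02 1.657000e-01 2.550000e-02 2.530000e-02
  4.400000e-03 3.186112e+02 2.327561e+02]
 [5.649000e-01 1.020000e-02 1.657000e-01 2.460000e-02 2.520000e-02
  4.900000e-03 3.184295e+02 2.327339e+02]
 [5.650000e-01 1.020000e-02 1.657000e-01 2.380000e-02 2.530000e-02
  4.400000e-03 3.188027e+02 2.327037e+02]
 [5.649000e-01 1.010000e-02 1.657000e-01 2.530000e-02 2.540000e-02
  4.300000e-03 3.191414e+02 2.329126e+02]]
delta [-0.00122858 -0.00070928  0.0325547 ] dial z 0.1477363664934963 tool [[0.231, 0.973, 0.002], [0.973, -0.231, -0.0], [0.0, 0.002, -1.0]]
```

Emit:
jog_arm(commands=[0,-0.001,-0.0005,0,0,0,0,0,-0.001,-0.0005,0.025,0,0,0,0,-0.001,-0.0005,0.046,0,0,0,0,-0.001,-0.0005,0.046,0,0,0,0,-0.001,-0.0005,0.046,0,0,0])

```text
time_s: 3.6
position: [0.5642, 0.0104, 0.1509]
ee_rot: [-2.464, -1.948, 0.0]
ft_force: [-0.6, -0.8, 0.9]
width: 0.0427
```

```bash
cat > st.py <<'E'
from h import *
T=[];F=[];Q=[];P=[];E=[];Y=[]
for i in range(4):
    d=optics.get_image("side"); s=ctrl.read_state(); T.append(s['wrist_torque']);F.append(s['ft_force']);P.append(s['position']);E.append(s['joint_efforts'][6]);Q.append(s['joints'][6])
    x=R.from_rotvec(s['ee_rot']).as_matrix()[:,0]; Y.append(np.arctan2(x[1],x[0]))
print('t',round(s['time_s'],2),'T',np.mean(T,0).round(3),'sd',np.std(T,0).round(3)[2],'F',np.mean(F,0).round(2),'p',np.mean(P,0).round(4),'e7',np.round(np.mean(E),3),'q7',np.round(np.mean(Q),4),'yaw',np.mean(Y).round(4),'w',round(s['width'],4))
E
python3 st.py; python3 top.py | tail -1; cat > crop.py <<'E'
from h import *
import sys
d=get("side"); d['image']=np.ascontiguousarray(cv2.resize(d['image'][130:250,240:400],(800,600),interpolation=cv2.INTER_CUBIC)); save(d,sys.argv[1])
E
python3 crop.py pics/e.png
```

```text
t 3.8 T [-0.005 -0.023  0.027] sd 0.039 F [ 0.75 -0.19 -0.01] p [0.5647 0.0105 0.1515] e7 0.003 q7 -0.5683 yaw 1.3377 w 0.0427
delta [ 0.00011704  0.00052664 -0.01468045] dial z 0.14776299038711338 tool [[0.231, 0.973, 0.001], [0.973, -0.231, -0.0], [0.0, 0.001, -1.0]]
```

View pics/e.png

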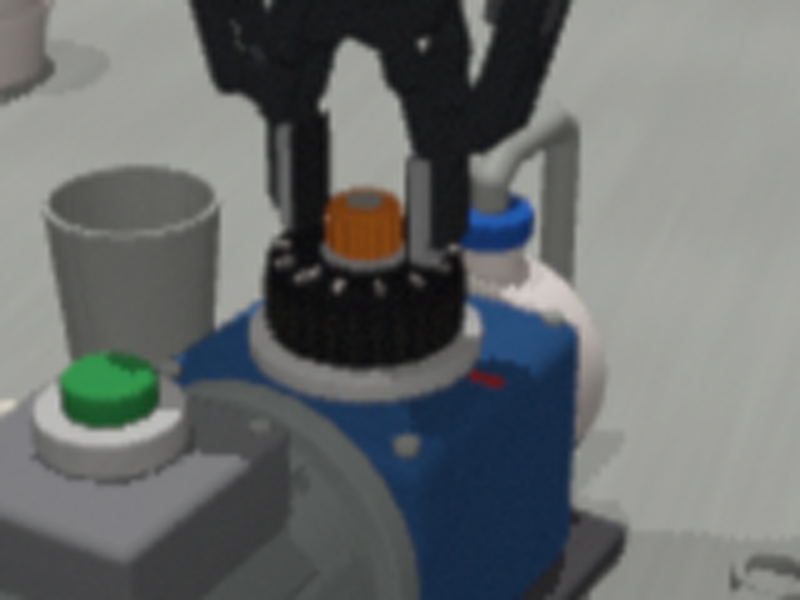

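The side crop shows the fingers either side of the knob. The right pad's lower corner is at crop px (420,262), which is side px (324,182.4), and is close to the dial face. I'll check its height before closing.

```bash
python3 - <<'E'
from h import *
d=get("side"); V=d['view']; K=np.array(ctrl.read_state()['position']); x=np.array([.231,.973]);y=np.array([.973,-.231])
for nm,sy in(("right",-1),("left",1)):
  for sx in(1,-1):
    for z in(.148,.152,.156,.160):
        q=V[:3]@np.r_[K[:2]+sy*.0213*y+sx*.011*x,z,1]; u,v=d['f']*q[:2]/q[2]+[d['cx'],d['cy']]
        print(nm,sx,z,'crop px',round((u-240)*5),round((v-130)*5))
E
```

```text
right 1 0.148 crop px 400 278
right 1 0.152 crop px 400 267
right 1 0.156 crop px 400 255
right 1 0.16 crop px 400 244
right -1 0.148 crop px 435 252
right -1 0.152 crop px 435 241
right -1 0.156 crop px 435 230
right -1 0.16 crop px 435 219
left 1 0.148 crop px 291 247
left 1 0.152 crop px 291 236
left 1 0.156 crop px 291 226
left 1 0.16 crop px 290 215
left -1 0.148 crop px 327 223
left -1 0.152 crop px 327 213
left -1 0.156 crop px 327 202
left -1 0.16 crop px 327 191
```

The tips are at about z 0.154, with roughly 2–3 mm more to come on closing, so they clear the face. I'll raise 1 mm and close.

Emit:
jog_arm(commands=[0.2,0,0.0003,-0.001,0,0,0,0.2,0,0.0003,-0.001,0,0,0,0.2,0,0.0003,-0.001,0,0,0,1,0,0.0003,-0.001,0,0,0,1,0,0.0003,-0.001,0,0,0,1,0,0.0003,-0.001,0,0,0,1,0,0.0003,-0.001,0,0,0,1,0,0.0003,-0.001,0,0,0,1,0,0.0003,-0.001,0,0,0,1,0,0.0003,-0.001,0,0,0])

```text
time_s: 5.1
position: [0.5657, 0.0101, 0.1519]
ee_rot: [2.464, 1.947, 0.003]
ft_force: [5.6, -1.5, 2.2]
width: 0.0216
```

```bash
python3 st.py;python3 crop.py pics/f.png
```

```text
t 5.3 T [-0.386 -1.175 -0.013] sd 0.011 F [ 6.26 -1.25  1.42] p [0.5657 0.0101 0.1519] e7 -0.012 q7 -0.5678 yaw 1.3374 w 0.0215
```

View pics/f.png

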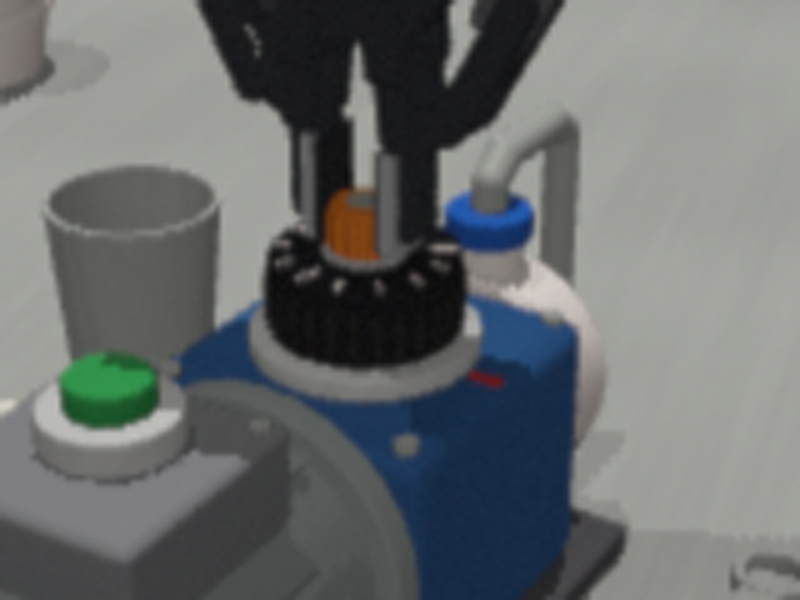

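Both pads are on the knob and clear of the dial. There is a 6 N side load along the jaw axis, so I'll recentre and then turn a first 0.3 rad clockwise, since at least 0.4 rad is free.

Emit:
jog_arm(commands=[1,0,0.0006,0,0,0,0,1,0,0.0006,0,0,0,0.05,1,0,0.0006,0,0,0,0.1,1,0,0.0006,0,0,0,0.15,1,0,0.0006,0,0,0,0.2,1,0,0.0006,0,0,0,0.25,1,0,0.0006,0,0,0,0.3,1,0,0.0006,0,0,0,0.3])

```text
time_s: 6.15
position: [0.5659, 0.01, 0.1519]
ee_rot: [2.729, 1.555, 0.003]
ft_force: [4.6, -2.6, 4.2]
width: 0.0216
```

```bash
python3 st.py
```

```text
t 6.35 T [-0.394 -0.982 -0.048] sd 0.043 F [ 5.   -2.16  3.89] p [0.566  0.01   0.1519] e7 -0.128 q7 -0.8415 yaw 1.0379 w 0.0214
```

Emit:
jog_arm(commands=[1,0,0,-0.0004,0,0,0.04,1,0,0,-0.0004,0,0,0.08,1,0,0,-0.0004,0,0,0.08])

```text
time_s: 6.65
position: [0.566, 0.0099, 0.152]
ee_rot: [2.788, 1.446, 0.003]
ft_force: [6.4, -2.2, -0.4]
width: 0.0214
```

```bash
python3 st.py
```

```text
t 6.85 T [-0.384 -1.465 -0.061] sd 0.032 F [ 6.99 -1.87 -1.42] p [0.566 0.01  0.152] e7 -0.081 q7 -0.9144 yaw 0.958 w 0.0212
```

Emit:
jog_arm(commands=[1,0.0002,0.0005,0,0,0,0,1,0.0002,0.0005,0,0,0,0.02,1,0.0002,0.0005,0,0,0,0.04,1,0.0002,0.0005,0,0,0,0.04])

```text
time_s: 7.25
position: [0.566, 0.01, 0.1519]
ee_rot: [2.817, 1.389, 0.001]
ft_force: [5.0, -1.9, 0.9]
width: 0.0213
```

```bash
python3 st.py
```

```text
t 7.45 T [-0.362 -1.119 -0.029] sd 0.062 F [ 5.88 -2.16  0.93] p [0.566  0.0099 0.1519] e7 -0.01 q7 -0.9522 yaw 0.9167 w 0.0212
```

```bash
cat > st.py <<'E'
from h import *
T=[];F=[];P=[];E=[];Y=[]
for i in range(5):
    s=ctrl.read_state(); T.append(s['wrist_torque']);F.append(s['ft_force']);P.append(s['position']);E.append(s['joint_efforts'][6])
    x=R.from_rotvec(s['ee_rot']).as_matrix()[:,0]; Y.append(np.arctan2(x[1],x[0]))
    if i<4: optics.get_image("side")
T=np.array(T)
print('t',round(s['time_s'],2),'Tz',T[:,2].round(3),'m',T[:,2].mean().round(3),'e7',np.round(E,3),'m',np.mean(E).round(3),'yaw',np.round(Y[0],4),np.mean(Y).round(4),'F',np.mean(F,0).round(1),'Txy',T[:,:2].mean(0).round(2),'p',np.mean(P,0).round(4))
E
```

Emit:
jog_arm(commands=[1,0.0002,0.0004,0,0,0,0.015,1,0.0002,0.0004,0,0,0,0.03])

```text
time_s: 7.65
position: [0.5661, 0.0099, 0.1519]
ee_rot: [2.838, 1.347, 0.0]
ft_force: [3.8, -1.9, 3.7]
width: 0.0216
```

```bash
python3 st.py
```

```text
t 7.85 Tz [ 0.091 -0.012 -0.067 -0.048 -0.058] m -0.019 e7 [ 0.467  0.458 -0.355 -0.17  -0.04 ] m 0.072 yaw 0.8861 0.8865 F [ 3.5 -2.3  4.2] Txy [-0.38 -0.65] p [0.5661 0.0099 0.1519]
```

Emit:
jog_arm(commands=[1,0,0,0,0,0,0.015,1,0,0,0,0,0,0.03,1,0,0,0,0,0,0.03])

```text
time_s: 8.15
position: [0.5661, 0.0099, 0.1519]
ee_rot: [2.858, 1.304, 0.0]
ft_force: [3.9, -2.3, 4.3]
width: 0.0213
```

```bash
python3 st.py
```

```text
t 8.35 Tz [-0.041 -0.053 -0.065 -0.064 -0.041] m -0.053 e7 [-0.309 -0.084  0.017  0.047  0.054] m -0.055 yaw 0.8563 0.8566 F [ 3.7 -2.   5. ] Txy [-0.45 -0.69] p [0.5661 0.0099 0.1519]
```

Emit:
jog_arm(commands=[1,0,0,-0.0004,0,0,0.015,1,0,0,-0.0004,0,0,0.03,1,0,0,-0.0004,0,0,0.03])

```text
time_s: 8.65
position: [0.5661, 0.0099, 0.1519]
ee_rot: [-2.877, -1.261, -0.0]
ft_force: [6.0, -2.1, -0.3]
width: 0.0211
```

```bash
python3 st.py
```

```text
t 8.85 Tz [ 0.012 -0.038 -0.076 -0.051 -0.049] m -0.04 e7 [-0.318 -0.086  0.016  0.046  0.053] m -0.058 yaw 0.826 0.8264 F [ 5.7 -2.2  0.1] Txy [-0.44 -1.16] p [0.5661 0.0099 0.1519]
```

Emit:
jog_arm(commands=[1,0,0,0,0,0,0.015,1,0,0,0,0,0,0.03,1,0,0,0,0,0,0.03])

```text
time_s: 9.15
position: [0.5661, 0.0099, 0.1519]
ee_rot: [-2.896, -1.218, -0.0]
ft_force: [5.5, -2.5, -0.9]
width: 0.0214
```

```bash
python3 st.py
```

```text
t 9.35 Tz [-0.098 -0.067 -0.075 -0.11  -0.042] m -0.078 e7 [-0.315 -0.086  0.016  0.045  0.053] m -0.057 yaw 0.796 0.7963 F [ 5.6 -2.6  0. ] Txy [-0.45 -1.2 ] p [0.5661 0.0099 0.1519]
```

```bash
sed -i 's/range(5)/range(4)/; s/i<4/i<3/' st.py
```

Emit:
jog_arm(commands=[1,0,0,0,0,0,0.015,1,0,0,0,0,0,0.03,1,0,0,0,0,0,0.03])

```text
time_s: 9.65
position: [0.5661, 0.0099, 0.1519]
ee_rot: [-2.914, -1.174, -0.0]
ft_force: [5.1, -2.6, -0.5]
width: 0.0216
```

```bash
python3 st.py
```

```text
t 9.8 Tz [-0.059 -0.07  -0.017 -0.112] m -0.065 e7 [-0.315 -0.086  0.016  0.045] m -0.085 yaw 0.7659 0.7662 F [ 5.7 -2.1 -0.1] Txy [-0.46 -1.21] p [0.5661 0.0099 0.1519]
```

Still running free (0.57 rad so far).

Emit:
jog_arm(commands=[1,0,0,0,0,0,0.015,1,0,0,0,0,0,0.03,1,0,0,0,0,0,0.03])

```text
time_s: 10.1
position: [0.5661, 0.0099, 0.1519]
ee_rot: [2.931, 1.13, 0.0]
ft_force: [5.9, -2.7, -0.1]
width: 0.0216
```

```bash
python3 st.py
```

```text
t 10.25 Tz [-0.026 -0.054 -0.087 -0.081] m -0.062 e7 [-0.315 -0.086  0.016  0.045] m -0.085 yaw 0.7358 0.7363 F [ 5.6 -2.1 -0.6] Txy [-0.49 -1.24] p [0.5661 0.0099 0.1519]
```

Emit:
jog_arm(commands=[1,0,0,0,0,0,0.015,1,0,0,0,0,0,0.03,1,0,0,0,0,0,0.03])

```text
time_s: 10.55
position: [0.5662, 0.0099, 0.152]
ee_rot: [2.948, 1.086, 0.0]
ft_force: [5.8, -2.0, -0.1]
width: 0.0213
```

```bash
python3 st.py
```

```text
t 10.7 Tz [0.113 0.134 0.11  0.108] m 0.116 e7 [-0.479 -0.247 -0.143 -0.113] m -0.245 yaw 0.7062 0.7064 F [ 6.2 -2.6 -0.1] Txy [-0.52 -1.24] p [0.5662 0.0099 0.152 ]
```

The torque jumped by about 0.17 N m (e7 by −0.16) at about 0.63 rad, which is the stop. I'll confirm with a tiny 0.006 rad nudge.

Emit:
jog_arm(commands=[1,0,0,0,0,0,0.006,1,0,0,0,0,0,0.006,1,0,0,0,0,0,0.006])

```text
time_s: 11.0
position: [0.5661, 0.0098, 0.1519]
ee_rot: [2.951, 1.078, 0.0]
ft_force: [5.9, -3.1, -0.4]
width: 0.0216
```

```bash
python3 st.py
```

```text
t 11.15 Tz [0.135 0.098 0.098 0.201] m 0.133 e7 [-0.147 -0.137 -0.136 -0.135] m -0.139 yaw 0.7006 0.7006 F [ 6.  -2.5 -0. ] Txy [-0.48 -1.28] p [0.5661 0.0098 0.152 ]
```

Both torque signals hold and rise, so the knob is home. I'll relieve slightly, open, and lift straight up.

Emit:
jog_arm(commands=[1,0,0,0,0,0,-0.006,0,0,0,0,0,0,-0.006,0,0,0,0,0,0,-0.006,0,0,0,0,0,0,-0.006,0,0,0,0,0,0,-0.006,0,0,0,-0.02,0,0,-0.006,0,0,0,-0.06,0,0,-0.006,0,0,0,-0.1,0,0,-0.006,0,0,0,-0.13,0,0,-0.006,0,-0.025,0,-0.13,0,0,-0.006,0,-0.025,0,-0.13,0,0,-0.006,0,-0.025,0,-0.13,0,0,-0.006])

```text
time_s: 12.35
position: [0.5467, -0.0064, 0.2822]
ee_rot: [2.947, 1.087, 0.0]
ft_force: [0.4, 0.1, -0.1]
width: 0.0426
```

```bash
python3 st.py; cat > mark.py <<'E'
# angle of the white dial marks about the axis, seen before (b.png view pose not stored) - report now
from h import *
d=get("wrist"); save(d,'pics/g.png')
E
python3 look2.py pics/g.png
```

```text
t 12.5 Tz [0.023 0.002 0.012 0.042] m 0.02 e7 [ 0.171  0.051  0.005 -0.009] m 0.055 yaw 0.7069 0.7077 F [-0.5  0.3 -0.4] Txy [0.02 0.02] p [ 0.5469 -0.006   0.2819]
p [ 0.547  -0.0057  0.2817] torque [ 0.017  0.052 -0.028]
or 619 circ 320.3 158.0 17.4 z95 0.1668 world [0.5659 0.01   0.166 ] delta [0.0246 0.0004 0.1157] diam 0.026
gr 739 circ 201.5 3.4 20.8 z95 0.167 world [0.5933 0.1377 0.166 ] delta [ 0.1284 -0.0787  0.1157] diam 0.0276
scene or (23, [322.3, 194.1], [317, 190, 10, 7]) [0.5659 0.011  0.163 ]
scene gr (124, [389.9, 211.3], [383, 206, 14, 12]) [0.5944 0.1414 0.163 ]
```

View pics/g.png

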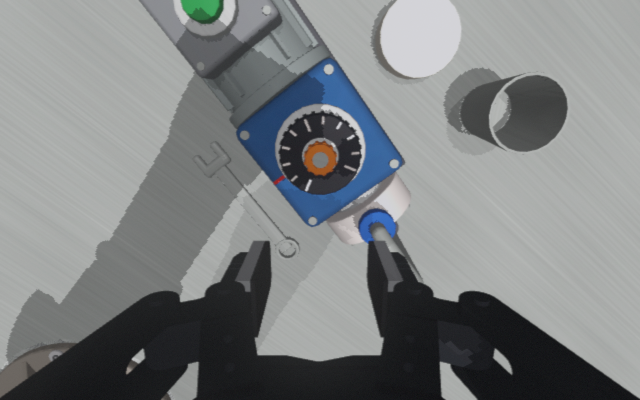

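The view shows the knob at px (320,158), with the bystanders undisturbed. The button is at px (201,3), cut off at the top edge. Next I'll close the fingers and move nearer the button.

Emit:
jog_arm(commands=[1,0.03,-0.027,0,0,0,0,1,0.06,-0.054,0,0,0,0,1,0.092,-0.0815,0,0,0,0,1,0.092,-0.0815,0.03,0,0,0,1,0.092,-0.0815,0.05,0,0,0,1,0.092,-0.0815,0.05,0,0,0,1,0.092,-0.0815,0.05,0,0,0])

```text
time_s: 13.3
position: [0.564, 0.1157, 0.2324]
ee_rot: [-2.947, -1.089, 0.001]
ft_force: [-0.8, -0.3, 0.6]
width: -0.0003
```

```bash
sed -e 's/-.565,/-.594,/; s/-.010)/-.1415)/' top.py > topb.py; python3 topb.py; python3 look2.py pics/k.png
cat > dial.py <<'E'
from h import *
d=get("wrist"); s=ctrl.read_state()
def T(p,yaw):
    M=np.eye(4); x=np.array([np.cos(yaw),np.sin(yaw),0]); z=np.array([0,0,-1.]); M[:3,:3]=np.c_[x,np.cross(z,x),z]; M[:3,3]=p; return M
x=R.from_rotvec(s['ee_rot']).as_matrix()[:,0]
H=d['view']@T(s['position'],np.arctan2(x[1],x[0]))
out=[]
for fn,p,yaw in(('pics/c.png',(.558,-.0179,.2815),1.3377),('pics/g.png',(.547,-.0058,.2818),.7073)):
    V=H@np.linalg.inv(T(p,yaw)); im=cv2.cvtColor(cv2.imread(fn),cv2.COLOR_BGR2GRAY).astype(np.float32); row=[]
    def samp(c,z,r):
        a=np.linspace(-np.pi,np.pi,1440,endpoint=False); acc=0
        for rr in r:
            q=np.c_[c[0]+rr*np.cos(a),c[1]+rr*np.sin(a),np.full(1440,z)]@V[:3,:3].T+V[:3,3]
            uv=d['f']*q[:,:2]/q[:,2:]+[d['cx'],d['cy']]; acc=acc+cv2.remap(im,uv[None,:,0].astype(np.float32),uv[None,:,1].astype(np.float32),1)[0]
        return acc-acc.mean()
    # centre from the knob itself in each picture
    C={'pics/c.png':(320.2,152.6),'pics/g.png':(320.3,158.0)}[fn]; dd=dict(d); dd['view']=V
    c=onz(dd,*C,.161); print(fn,c.round(4)); out.append(samp(c,.148,np.arange(.024,.031,.001)))
cc=np.fft.ifft(np.fft.fft(out[1])*np.conj(np.fft.fft(out[0]))).real
k=(np.arange(1440)+720)%1440-720; w=np.abs(k)<60; i=k[w][np.argmax(cc[w])]; print('dial shift deg (ccw+)',i*.25,'peak',cc.max()/np.sqrt((out[0]**2).sum()*(out[1]**2).sum()), 'at 0',cc[0]/cc.max())
E
python3 dial.py
```

```text
p [0.5644 0.1156 0.2333] [0.0001 0.0001 0.0001]
[[5.950000e-01 1.414000e-01 1.656000e-01 2.700000e-02 2.670000e-02
  4.500000e-03 3.210853e+02 1.458607e+02]
 [5.950000e-01 1.414000e-01 1.656000e-01 2.700000e-02 2.700000e-02
  4.100000e-03 3.205036e+02 1.463401e+02]
 [5.950000e-01 1.413000e-01 1.656000e-01 2.650000e-02 2.680000e-02
  4.300000e-03 3.203093e+02 1.465240e+02]
 [5.949000e-01 1.414000e-01 1.656000e-01 2.670000e-02 2.710000e-02
  4.200000e-03 3.200603e+02 1.464190e+02]]
delta [0.03986852 0.00022415 0.06775503] dial z 0.14382404756388978 tool [[0.76, 0.65, 0.002], [0.65, -0.76, 0.0], [0.001, 0.001, -1.0]]
p [0.5643 0.1155 0.2331] torque [-0.01  -0.023  0.023]
or 529 circ 437.0 294.5 21.1 z95 0.1664 world [0.5701 0.0154 0.166 ] delta [-0.0607  0.0798  0.0671] diam 0.0287
or 287 circ 324.0 77.7 9.8 z95 0.1508 world [0.6262 0.1652 0.166 ] delta [0.0793 0.0024 0.0672] diam 0.0111
gr 1501 circ 320.6 145.8 22.1 z95 0.1668 world [0.5954 0.1415 0.166 ] delta [0.0404 0.0005 0.0672] diam 0.0266
scene or (73, [321.6, 193.5], [316, 189, 12, 10]) [0.5645 0.0095 0.163 ]
scene gr (123, [389.5, 211.3], [383, 206, 14, 12]) [0.5945 0.1407 0.163 ]
pics/c.png [0.5649 0.0092 0.161 ]
pics/g.png [0.5655 0.0092 0.161 ]
dial shift deg (ccw+) -1.0 peak 0.87041324 at 0 0.91149914
```

View pics/k.png

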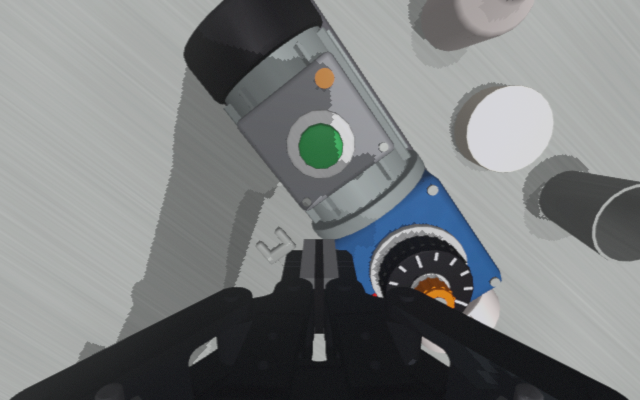

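The button is at px (320,146), world (0.595,0.1414). The dial shift is about 1° (≈0.5 mm), within the limit. Next I'll move over the button and press.

Emit:
jog_arm(commands=[1,0.02,0,0,0,0,0,1,0.04,0,0,0,0,0,1,0.04,0,0.03,0,0,0,1,0.04,0,0.06,0,0,0,1,0.04,0,0.066,0,0,0,1,0.04,0,0.07,0,0,0,1,0.04,0,0.073,0,0,0,1,0.04,0,0.075,0,0,0,1,0.04,0,0.075,0,0,0,1,0.04,0,0.075,0,0,0])

```text
time_s: 14.65
position: [0.5947, 0.1417, 0.1599]
ee_rot: [2.946, 1.088, 0.003]
ft_force: [-11.1, -3.8, 20.0]
width: 0.0001
```

At z 0.1599 with 20 N the button is bottomed. Releasing it by lifting clear.

Emit:
jog_arm(commands=[1,0,0,-0.01,0,0,0,1,0,0,-0.04,0,0,0,1,0,0,-0.09,0,0,0,1,-0.04,0,-0.09,0,0,0,1,-0.04,0,-0.09,0,0,0,1,-0.04,0,-0.09,0,0,0])

```text
time_s: 15.25
position: [0.5642, 0.1152, 0.249]
ee_rot: [2.947, 1.087, 0.004]
ft_force: [-0.1, -0.2, 0.7]
width: -0.0003
```

```bash
python3 topb.py | tail -3; python3 - <<'E'
from h import *
d=get("scene"); d['image']=np.ascontiguousarray(cv2.resize(d['image'][150:350,200:480],(784,560))); save(d,'pics/l.png'); print(ctrl.read_state()['ft_force'])
E
```

```text
[5.949000e-01 1.414000e-01 1.655000e-01 2.690000e-02 2.700000e-02
  4.500000e-03 3.209667e+02 1.438120e+02]]
delta [0.03969157 0.00064737 0.08225506] dial z 0.14381986630679855 tool [[0.759, 0.651, 0.0], [0.651, -0.759, 0.001], [0.0, -0.0, -1.0]]
[-0.42274978  0.47596204  0.89274509]
```

View pics/l.png

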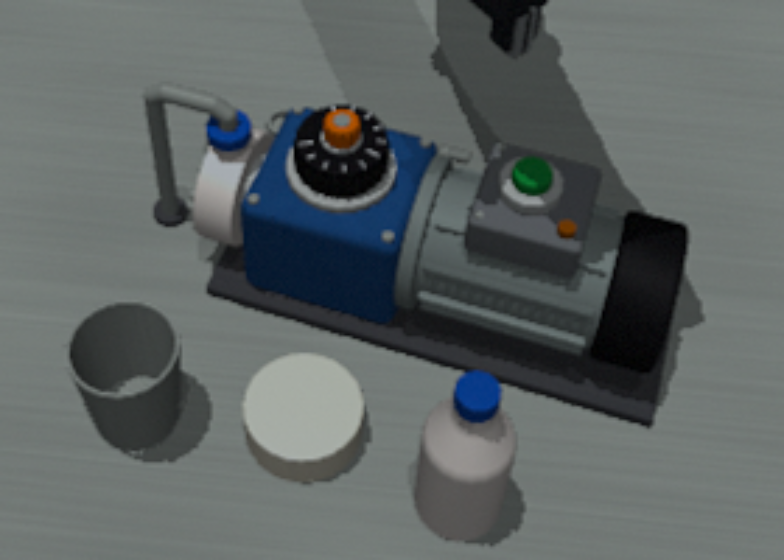

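The scene crop shows the button released at px (532,175), with its top back at 0.1655. The bottle, cheese and beaker are standing and the gripper is clear at the top. Handing in.

```bash
python3 -c "
from bench import ctrl
print(ctrl.job_done())"
```

```text
the job is handed in; nothing more can be done
None
```

I screwed the clamp knob home, pressed and released the start button, and handed the job in at about 15.5 s of the 69 s allowed. No verdict was reported.

- **Clamp knob:** I turned it about 0.63 rad clockwise until the wrist torque jumped by about 0.17 N m. A further 0.006 rad nudge kept the torque up, so I took that as the dead stop. I never saw the cone itself, so "home" rests on feel. The torque sensor noise was about 0.03 N m. The joint 7 torque showed the same jump.
- **Dial:** Comparing wrist pictures before and after suggests it shifted about 1° clockwise, about 0.5 mm against the 1.5 mm limit. That is close to the accuracy of the method. I could not read finger-to-dial contact separately. Total vertical force stayed at 5 N or less while I gripped and turned the knob.
- **Start button:** I pressed it to 0.1599 m with 20 N, about 6 mm in. Its top was back at about 0.1655 m after release.
- **Surroundings:** The last picture shows the bottle, cheese and beaker standing where they were. I checked them by eye only. The wrench is hidden in that picture; it was last seen lying beside the pump just before the button press. The gripper was clear of everything at hand-in.

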